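# Turn the cam to its low point and push the filter slide home

## Task

Set the filter dish under the inlet of the filter loader: with a fingertip against its upright fin, turn the eccentric cam to its low point (fin pointing straight forward, away from the follower arm), and only then push the slide forward by its upright rear plate until it is fully home against its stop. Push only: leave the cam at its low point, do not touch or lift the dish that rides on the slide, and leave the other things on the bench and plate alone.

Things in the scene. Friction and masses are not known exactly. Their poses are not given: they have to be found in the camera images.
- loader: fixed dark steel base plate, 12 mm thick. Axes: x is 'forward' (the way the slide moves, roughly away from the robot), y left, z up. Origin at bench height under the middle of the slide as it starts; the plate spans x -85 to 125, y -100 to 160 mm. Rails at y +-41 mm are 22 mm high. The aluminium carriage between them is 100 x 70 mm, its top 26 mm above the bench
- inlet (a point): bottom centre of the black round inlet head (44 mm across, 53 to 63 mm above the bench, pipe stub of 12 mm diameter on it up to 85 mm), fixed over x 38, y 0 mm of the loader. An arm and bracket up to 66 mm high carry it from the right (x 23 to 53, y -86 to 0 mm). Keep clear of it
- carriage (a joint): how far the follower slide has moved forward along the loader's x: 0 at the start, 0.038 m fully home at its stop. Friction about 2.5 N, no spring: it stays where it is left
- push_face (a point): centre of the rear face of the slide's upright push plate (64 mm wide in y, 8 mm thick, 13 to 61 mm above the bench), this point 40 mm above the bench; push here along the loader's x. At the start it lies at x -58, y 0 mm of the loader
- shoe (a point): on the front face of the steel follower arm that reaches out to the left from the rear of the slide, opposite the cam; 30 mm above the bench, at the start at x -35, y 90 mm of the loader. The arm is 16 mm wide in x, 24 to 36 mm above the bench, and ends at y 106 mm
- cam (a joint): angle of the cam, rad, anticlockwise from above positive. At 0 fin and high lobe point straight back (loader's -x) at the follower arm and block it; at +3.14 or -3.14 (either serves) the fin points straight forward, the low point faces the arm, and the slide is free (within about 0.4). Range -3.6 to 3.6, starts between -1.7 and 1.7; friction 0.08 N m (2 to 3 N at the fin), stays where left
- cam_pivot (a point): centre of the cam's upper face on its pivot, 36 mm above the bench, at x 17, y 90 mm of the loader. The cam is a steel disc 60 mm across, 22 to 36 mm above the bench, its centre 18 mm off the pivot towards the fin: the rim is 48 mm from the pivot at the high lobe, 12 mm at the low point
- fin (a point): middle of the upright black fin on the cam's high lobe, 57 mm above the bench, 29 mm from the pivot. A flat plate 10 mm thick, along the line from pivot to high lobe (13 to 45 mm from the pivot), 36 to 78 mm above the bench; push on its flat side. The point's x axis points from fin to pivot
- dish: clear round dish with a paper filter, 41 mm across, 10 mm high, lying loose in the shallow nest (4 mm high) on the slide; it rides along and must not be touched. Origin: centre of its underside, 26 mm above the bench
- nest (a point): centre of the nest's floor on the slide, 26 mm above the bench
- spare_dish: a second clear round dish, 41 mm across, 10 mm high, lying on the base plate to the right of the slide; leave alone. Origin: centre of its underside
- thumbscrew: small brass thumbscrew, 20 mm across, 22 mm high, standing on the far edge of the base plate; leave alone. Origin: centre of its underside
- screwdriver: screwdriver, 160 mm long, lying on the bench to the left of the loader; leave alone. Origin under its middle, x along it
- tweezers: steel tweezers, 120 mm long, lying on the bench to the right of the loader; leave alone. Origin under their middle, x along them
- drive: black flat computer drive, 115 x 78 x 14 mm, on the bench farther to the right; leave alone. Origin: centre of its underside
- filter_box: paper box with a blue band, 100 x 130 x 45 mm, on the bench farther to the left; leave alone. Origin: centre of its underside
There are look-alikes about, which are no part of the job. Leave any purple, turquoise or yellow look-alike of the dish alone.

How it is judged:
By the outcome, as a careful person would: the job done as asked, in the order asked, and still so for the second after the job is handed in, with the robot touching nothing.
It also fails if it takes over 48 s, if anything falls off the work surface, if the arm or the gripper's body presses on something with over 40 N, if the wrist force passes 120 N, or if a joint passes its speed limit or range.

## Robot

A 6-joint arm with a two-finger parallel gripper is mounted at the origin on the work surface. World frame = base frame: x ahead of the robot, y to its left, z up, the work surface at z = 0. Lengths are in m, angles in degrees, forces in N, time in s.
With the tool pointing down it reaches from about 0.3 to 0.875 m from the base axis. Payload 6.4 kg.
Tool frame: the origin (TCP) lies at the very end of the fingers, on their centre line; the grasp point (between the pads) lies 19 mm behind it; z points along the fingers, y is the direction in which the jaws open and shut (so a half turn about z gives the same grasp; the last joint's range is limited). The gripper opens to 88 mm and grips with 3 to 60 N. Pads are 18 mm wide; open, the fingers measure 123 mm over their backs; the gripper's body (75 mm by 187 mm) begins 45 mm behind the grasp point.
Start: joints at [58.596, 10.359, 92.074, -0, 77.567, -11.82], TCP at [0.193, 0.542, 0.201] pointing down, gripper open.
Joint ranges: [-171.53, 171.53], [-51.25, 118.39], [17.06, 147.69], [-65.23, 245.23], [0, 150.52], [-178.68, 178.68]. Speed limits (degrees/s): [147.25, 147.25, 172.46, 180, 180, 180].

## Interface

Orientations are given as [roll, pitch, yaw] about the fixed x, y, z axes, in that order (R = Rz(yaw) Ry(pitch) Rx(roll)).
In Python, from bench import * gives the robot as it stands.
- The arm moves only by the tool play_rows, never from a script. Its argument "increments" is a list of rows, each a list of 3 entries, a list of its own where there are three numbers: the shift along the tool's x, y, z normalised to -1 to 1, where 1 is 25 cm, then the turn, a rotation vector about the tool's x, y, z normalised to -1 to 1, where 1 is 120 degrees, then the gripper's target within -1 to 1 (fully open at 1, half-way at 0, shut at -1). In form: [[[tx, ty, tz], [rx, ry, rz], hand], ...]. A call has exactly 5 rows; each row is the pose to reach, as a shift and turn from the pose commanded when the call began, along the tool's axes at that moment; what a row does not reach only later rows make up. A row lasts 1/10 s, in which the tool goes at most 50 mm and 8.59 degrees, less where a joint would pass 70% of its speed; a pose out of reach is approached as far as the arm can. A call with a number of a shift or a turn outside -1 to 1 is refused whole. A call with a gripper value outside its range is refused whole. The fingers move at their own pace and stop on an object; "newtons" is the grip in N (left out, the last holds). Time passes only in rows, so rows that repeat a pose let the fingers close, or fill a call up. It gives the time, the measured TCP pose, the force and the opening at its end, in the units of the state.
- sense(): the state, without advancing time (a new reading comes with each control period).
- camera(name): name is "scene" or "top" or "wrist"; returns a dict with "color" (400x640x3 uint8, red, green, blue), "fx", "fy", "cx", "cy" (pixels), "k1" (the pictures are not rectified: a ray, as slopes to the right and down, at radius r is drawn at 1 + k1 r^2 times it, then the intrinsics apply), "rvec" (rotation vector, rad) and "tvec" (3), from world to camera coordinates, as OpenCV has them; the wrist camera has in their place "hand_eye" (4x4, takes a point from camera to tool coordinates, whose origin is the TCP and whose axes are the flange's). Camera axes: x right, y down, z forward; pixel columns grow to the right and rows downward; lengths in m; the calibration is good to about 2 mm. A picture is of the moment at which its call begins: read the wrist's pose just before it. There is no depth.
- sign_off(): hands the job in, once; it reports no verdict.
The state is a dict: "time_s": time; "joints": joint angles; "joint_vel": joint speeds; "effort": joint torques, N m; "tool_pos": TCP position; "eef_rot": TCP orientation; "contact_force": force on the tool from outside, world axes, zero at the start; "wrist_torque": the same for the moment, N m; "opening": opening from 0.0 (shut) to 1.0 (fully open).
Only numpy, scipy, OpenCV 4.12 (cv2) and the standard library are available. Lean on these libraries where they do the work, as an engineer would, in place of code of your own. Each camera call takes 0.05 s, during which the arm holds its last target.

## Working session

There is one attempt and no reset: what is moved stays moved. The work goes in short steps, Python scripts to look and compute and a tool call to move; the robot and the scene stay as the last step left them, time stands still between calls to the robot, and variables do not carry over. Pictures are saved under pics/ and viewed, and the job is handed in when it is done.

Besides the shell and the picture viewer there is one more tool, called by a JSON object that holds its "api" and its "payload". play_rows: Moves the arm, as the interface text tells. Scaled input: -1 to 1 covers 25 cm each way for a shift and 120 degrees each way for a turn. Its arguments: {"type":"object","properties":{"increments":{"type":"array"},"newtons":{"type":"number"}},"required":["increments"]}

```bash
mkdir -p pics; ls; python3 - <<'E'
from bench import *
import cv2,pickle
s=sense();print(s)
d={}
for n in("scene","top","wrist"):
    c=camera(n);d[n]=c;cv2.imwrite(f"pics/{n}0.png",c["color"][:,:,::-1])
    print(n,{k:v for k,v in c.items() if k!="color"})
pickle.dump((s,d),open("v0.pkl","wb"))
E
```

```text
pics
{'time_s': 0.0, 'joints': array([ 5.85948620e+01,  1.03994493e+01,  9.21306515e+01,  3.00417543e-04,
        7.75676303e+01, -1.18210083e+01]), 'joint_vel': array([ 0.00286106,  0.02004768, -0.13412529,  0.00322997, -0.05256401,
       -0.02581762]), 'effort': array([-5.70176562e-04, -4.33886611e+01, -3.41835380e+01,  6.99702697e-02,
        3.88109533e-02, -2.02698102e-04]), 'tool_pos': array([0.19241054, 0.54122519, 0.20034266]), 'eef_rot': array([-1.79904402e+02, -2.03077282e-02,  1.60415788e+02]), 'contact_force': array([ 0.00869063, -0.0069955 ,  1.24888952]), 'wrist_torque': array([-0.01057168, -0.00978335,  0.01648137]), 'opening': 0.9958593119719275}
scene {'fx': 504.1932057627676, 'fy': 504.1932057627676, 'cx': 326.3687812308545, 'cy': 200.9748188167999, 'k1': -0.08274877560741324, 'rvec': array([ 1.79960161,  1.99297329, -0.59643671]), 'tvec': array([ 0.02826024, -0.41513247,  1.45990808])}
top {'fx': 440.64520771323566, 'fy': 440.64520771323566, 'cx': 317.45064108852745, 'cy': 198.917539639025, 'k1': -0.02844316605875048, 'rvec': array([ 2.17532739, -2.17454315,  0.1057052 ]), 'tvec': array([0.04112801, 0.56026084, 0.94796687])}
wrist {'fx': 285.09054873491016, 'fy': 285.09054873491016, 'cx': 318.70997442043284, 'cy': 200.67943019367215, 'k1': 0.008514726458397784, 'hand_eye': array([[ 2.71777335e-04, -9.61021442e-01, -2.76473714e-01,
         7.14942263e-02],
       [ 9.99999885e-01,  1.52165124e-04,  4.54087859e-04,
        -6.65024352e-05],
       [-3.94318512e-04, -2.76473806e-01,  9.61021373e-01,
        -1.84136454e-01],
       [ 0.00000000e+00,  0.00000000e+00,  0.00000000e+00,
         1.00000000e+00]])}
```

View pics/scene0.png

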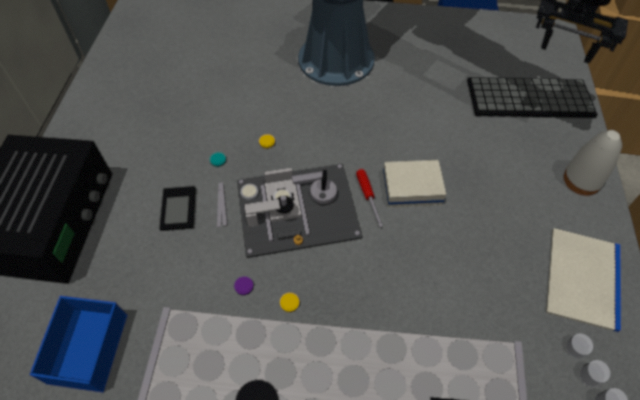

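View pics/top0.png

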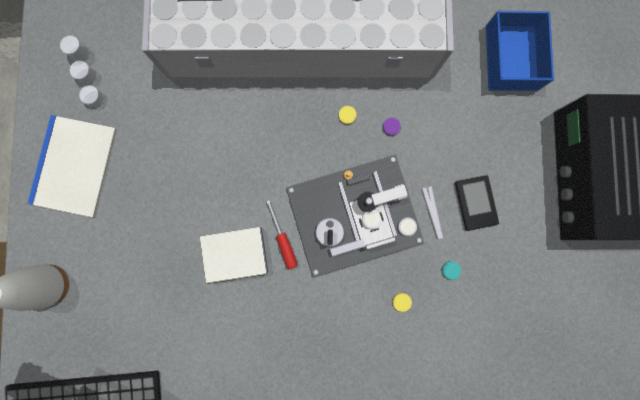

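View pics/wrist0.png

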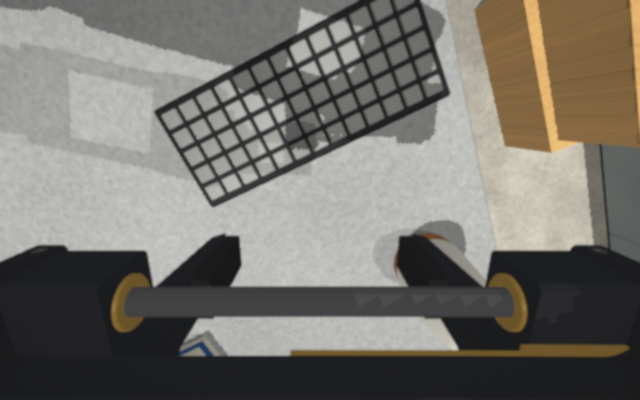

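The top view shows the plate, about (290,190) to (423,240). The cam is near (330,232) and the push plate near (378,242). I'll enlarge it and work out the plate corners.

```bash
cat > h.py <<'E'
import numpy as np,cv2
from scipy.spatial.transform import Rotation as R
def KD(c): return np.array([[c["fx"],0,c["cx"]],[0,c["fy"],c["cy"]],[0,0,1]]),np.array([c["k1"],0,0,0,0.])
def ext(c,s=None):
    if "rvec" in c: return cv2.Rodrigues(c["rvec"])[0],np.array(c["tvec"])
    T=np.eye(4);T[:3,:3]=R.from_euler("xyz",s["eef_rot"],degrees=True).as_matrix();T[:3,3]=s["tool_pos"]
    T=np.linalg.inv(T@c["hand_eye"]);return T[:3,:3],T[:3,3]
def ray(c,px,s=None):
    K,D=KD(c);r,t=ext(c,s);u=cv2.undistortPoints(np.array(px,float).reshape(-1,1,2),K,D).reshape(-1,2)
    d=np.c_[u,np.ones(len(u))]@r;return -r.T@t,d
def onz(c,px,z,s=None):
    o,d=ray(c,px,s);return o+d*((z-o[2])/d[:,2])[:,None]
def proj(c,P,s=None):
    K,D=KD(c);r,t=ext(c,s);return cv2.projectPoints(np.array(P,float).reshape(-1,1,3),cv2.Rodrigues(r)[0],t,K,D)[0].reshape(-1,2)
E
python3 - <<'E'
import pickle,cv2,numpy as np
from h import *
s,d=pickle.load(open("v0.pkl","rb"));c=d["top"]
im=c["color"][145:285,280:440,::-1]
cv2.imwrite("pics/topz.png",cv2.resize(im,None,fx=5,fy=4.2857*1.0,interpolation=cv2.INTER_CUBIC)[:600,:800])
im=d["scene"]["color"][155:260,230:370,::-1]
cv2.imwrite("pics/scenez.png",cv2.resize(im,None,fx=5.5,fy=5.5,interpolation=cv2.INTER_CUBIC))
print(onz(c,[(291,190),(393,159),(420,241),(316,273)],.012))
E
```

```text
[[ 0.58168263  0.10073068  0.012     ]
 [ 0.65253777 -0.12991776  0.012     ]
 [ 0.46748666 -0.18732053  0.012     ]
 [ 0.39713302  0.04445524  0.012     ]]
```

View pics/topz.png

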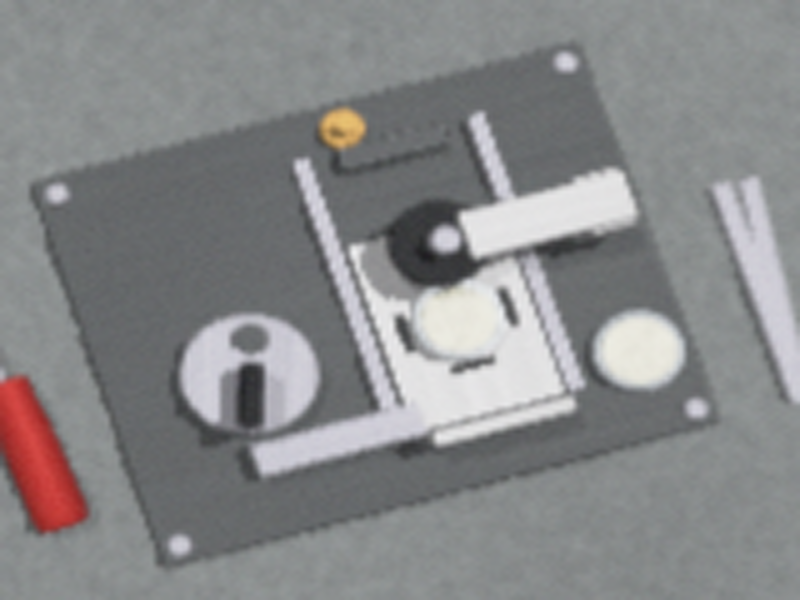

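View pics/scenez.png

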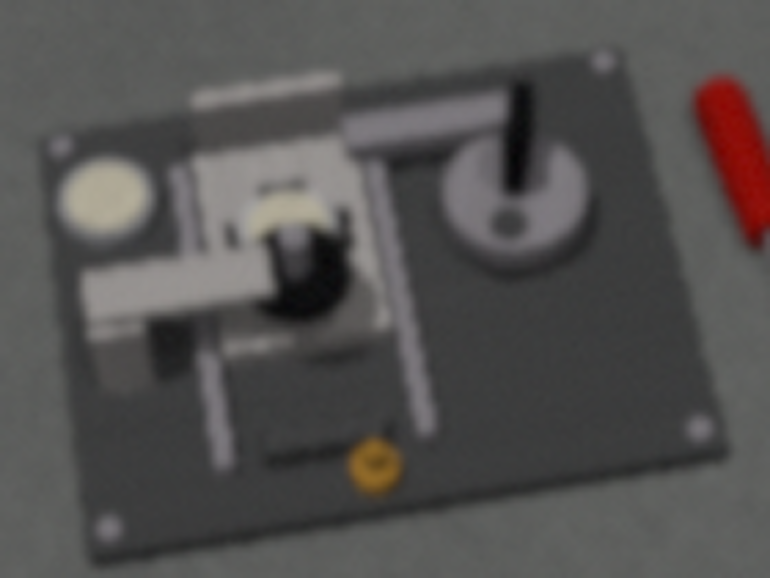

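```bash
python3 - <<'E'
import pickle,cv2,numpy as np
from h import *
s,d=pickle.load(open("v0.pkl","rb"))
m=np.array([(.125,.16),(.125,-.1),(-.085,-.1),(-.085,.16)])
def fit(P):
    a=m-m.mean(0);b=P[:,:2]-P[:,:2].mean(0)
    th=np.arctan2((a[:,0]*b[:,1]-a[:,1]*b[:,0]).sum(),(a*b).sum())
    r=np.array([[np.cos(th),-np.sin(th)],[np.sin(th),np.cos(th)]]);t=P[:,:2].mean(0)-r@m.mean(0)
    print("yaw",np.degrees(th),"t",t,"res mm",1e3*(P[:,:2]-(m@r.T+t)).round(5).tolist() if 0 else np.round(1e3*(P[:,:2]-(m@r.T+t)),1).tolist());return th,t,r
zt=np.array([(32,185),(578,43),(718,420),(163,567)])/[5,600/140]+[280,145]-.4
zs=np.array([(728,458),(95,563),(42,136),(618,50)])/5.5+[230,155]-.4
L=[]
for n,z in(("top",zt),("scene",zs)):
    L.append(fit(onz(d[n],z,.012)))
for n,z in (("top",[(250,338,.036),(252,370,.078),(251,425,.036+.02),(443,237,.085),(505,420,.061)]),("scene",[(510,223,.036),(520,86,.078),(515,190,.036),(296,235,.085),(265,90,.061)])):
  for (u,v,h) in z:
    off,sc=((280,145),(5,600/140)) if n=="top" else ((230,155),(5.5,5.5))
    P=onz(d[n],[(u/sc[0]+off[0]-.4,v/sc[1]+off[1]-.4)],h)[0]
    print(n,(u,v),P.round(4),"loader",[ (1e3*(r.T@(P[:2]-t))).round(1).tolist() for th,t,r in L])
E
```

```text
yaw 16.855788709902846 t [ 0.5150202  -0.07567311] res mm [[-1.5, -1.7], [-1.1, 0.0], [1.3, 1.6], [1.3, 0.0]]
yaw 16.70758688277071 t [ 0.52033696 -0.07669916] res mm [[1.4, -1.3], [-0.3, 2.6], [-1.6, 1.1], [0.5, -2.4]]
top (250, 338) [0.5056 0.0149 0.036 ] loader [[17.3, 89.4], [12.3, 92.0]]
top (252, 370) [0.4885 0.0154 0.078 ] loader [[1.1, 94.8], [-4.0, 97.4]]
top (251, 425) [0.4618 0.0152 0.056 ] loader [[-24.6, 102.4], [-29.6, 104.8]]
top (443, 237) [ 0.5527 -0.0639  0.085 ] loader [[39.5, 0.3], [34.7, 2.9]]
top (505, 420) [ 0.4643 -0.0921  0.061 ] loader [[-53.3, -1.0], [-58.1, 1.4]]
scene (510, 223) [0.5069 0.0136 0.036 ] loader [[18.1, 87.8], [13.0, 90.3]]
scene (520, 86) [0.4672 0.0136 0.078 ] loader [[-19.9, 99.3], [-24.9, 101.8]]
scene (515, 190) [0.4901 0.0139 0.036 ] loader [[2.1, 93.0], [-3.0, 95.5]]
scene (296, 235) [ 0.5542 -0.0658  0.085 ] loader [[40.4, -1.9], [35.6, 0.8]]
scene (265, 90) [ 0.4675 -0.0934  0.061 ] loader [[-50.7, -3.2], [-55.5, -0.8]]
```

```bash
cat > mv.py <<'E'
import numpy as np
from scipy.spatial.transform import Rotation as R
L0=np.array([0.5150,-0.0757]);TH=np.radians(16.86)
RL=np.array([[np.cos(TH),-np.sin(TH)],[np.sin(TH),np.cos(TH)]])
def l2w(x,y): return L0+RL@np.array([x,y])
PIV=l2w(.017,.090)
def rows(start,poses):  # (x,y,z,yaw)
    sx=np.array(start[:3]);r=R.from_euler("xyz",[180,0,start[3]],degrees=True)
    for p in poses:
        t=r.inv().apply(np.array(p[:3])-sx)/.25
        print([np.round(t,3).tolist(),[0,0,round((start[3]-p[3])/120,3)]])
def finpose(phi,gap,r=.032,z=.048):
    u=lambda a:np.array([np.cos(np.radians(a)),np.sin(np.radians(a))])
    p=PIV+r*u(phi)+gap*u(phi+90);return (*p,z,phi)
E
python3 - <<'E'
from mv import *
print(PIV, finpose(180,.037,z=.2))
rows((.193,.542,.201,160.416),[finpose(180,.037,z=.2)])
E
```

```text
[0.5051662  0.01536205] (np.float64(0.4731662044055178), np.float64(-0.021637952668491226), 0.2, 180)
[[-1.812, -1.748, 0.004], [0, 0, -0.163]]
```

{"api": "play_rows", "payload": {"increments": [[[-0.12,-0.115,0],[0,0,0],-1],[[-0.24,-0.23,0],[0,0,0],-1],[[-0.36,-0.345,0],[0,0,0],-1],[[-0.48,-0.46,0],[0,0,0],-1],[[-0.6,-0.58,0],[0,0,0],-1]], "newtons": 20}}

```text
time_s: 0.65
tool_pos: [0.2857, 0.3534, 0.201]
eef_rot: [-180.0, 0.0, 160.5]
contact_force: [1.3, -0.4, 0.4]
opening: 0.571
```

{"api": "play_rows", "payload": {"increments": [[[-0.12,-0.115,0],[0,0,0],-1],[[-0.24,-0.23,0],[0,0,0],-1],[[-0.36,-0.345,0],[0,0,0],-1],[[-0.48,-0.46,0],[0,0,0],-1],[[-0.6,-0.58,0],[0,0,0],-1]]}}

```text
time_s: 1.15
tool_pos: [0.3785, 0.1665, 0.2012]
eef_rot: [180.0, 0.0, 160.4]
contact_force: [-0.1, 0.2, -0.2]
opening: 0.116
```

{"api": "play_rows", "payload": {"increments": [[[-0.12,-0.115,0],[0,0,0],-1],[[-0.24,-0.23,0],[0,0,0],-1],[[-0.36,-0.345,0],[0,0,-0.05],-1],[[-0.48,-0.46,0],[0,0,-0.1],-1],[[-0.61,-0.59,0],[0,0,-0.163],-1]]}}

```text
time_s: 1.65
tool_pos: [0.4727, -0.0235, 0.2011]
eef_rot: [180.0, 0.0, -179.8]
contact_force: [0.1, -0.0, 0.4]
opening: 0.004
```

```bash
python3 - <<'E'
from bench import *
import cv2
s=sense();c=camera("wrist");cv2.imwrite("pics/w1.png",c["color"][:,:,::-1])
print({k:v for k,v in s.items() if k in("time_s","tool_pos","eef_rot","joints","opening","contact_force")})
c=camera("scene");cv2.imwrite("pics/s1.png",cv2.resize(c["color"][120:280,200:440,::-1],None,fx=3,fy=3))
E
```

```text
{'time_s': 1.65, 'joints': array([-1.72755168e+01, -2.99983614e+00,  1.06219489e+02,  1.81187341e-02,
        7.67825555e+01, -1.07529377e+02]), 'tool_pos': array([ 0.47270427, -0.02353164,  0.20113292]), 'eef_rot': array([ 1.79982515e+02,  3.20612177e-03, -1.79750283e+02]), 'contact_force': array([ 0.12599602, -0.03795051,  0.39247661]), 'opening': 0.003761894007489985}
```

View pics/w1.png

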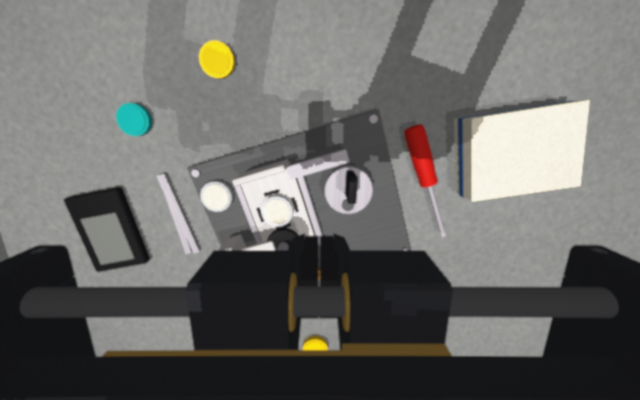

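View pics/s1.png

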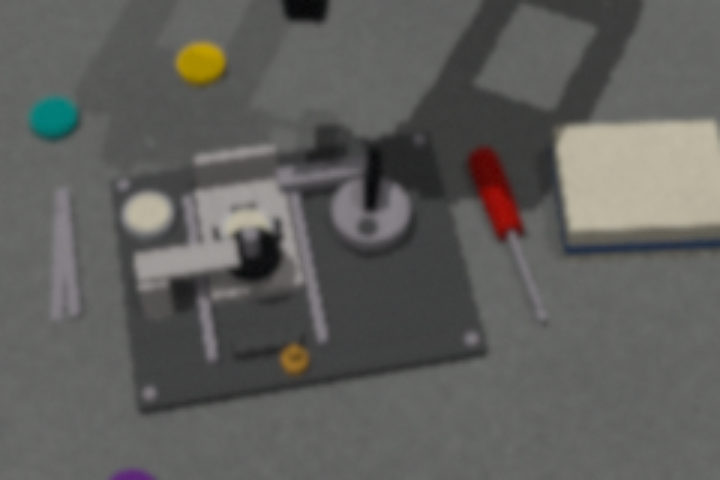

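The wrist view shows the cam disc at (349,190) with the fin top at (351,186). The target dish sits on the slide at (277,210). The white spare dish at (215,196) lies to the right of the rails, so I leave it alone. I'll measure the fin direction from this view.

```bash
python3 - <<'E'
import cv2
im=cv2.imread("pics/w1.png")[100:255,180:420]
cv2.imwrite("pics/w1z.png",cv2.resize(im,None,fx=3.3,fy=3.3,interpolation=cv2.INTER_CUBIC))
E
```

```text
(no output)
```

View pics/w1z.png

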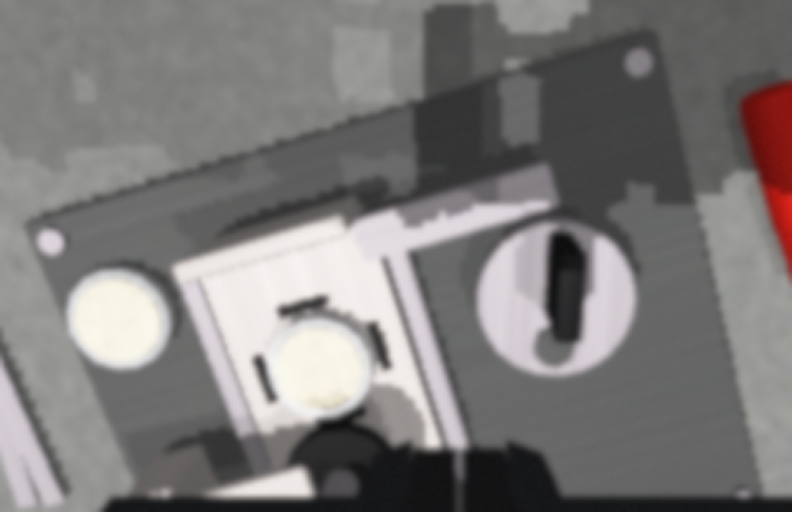

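```bash
python3 - <<'E'
from bench import *
from h import *
from mv import *
s=sense();c=camera("wrist")
z=np.array([(553,347),(556,298)])/3.3+[180,100]-.35
P=onz(c,z,.036,s);print(P)
print("loader mm",[(1e3*RL.T@(p[:2]-L0)).round(1) for p in P]); v=P[1]-P[0]
print("phi",np.degrees(np.arctan2(v[1],v[0]))%360, np.linalg.norm(v[:2]))
q=onz(c,np.array([(260,242)])/3.3+[180,100]-.35,.061,s)[0];print("plate top", 1e3*RL.T@(q[:2]-L0))
st=(.4727,-.0235,.2011,180.25)
rows(st,[finpose(180,.037,z=.06),finpose(180,.037),finpose(180,.026)])
E
```

```text
[[0.50872145 0.00982485 0.036     ]
 [0.48914975 0.01044363 0.036     ]]
loader mm [array([18.8, 83.7]), array([ 0.2, 89.9])]
phi 178.1891111385582 0.019581482611835396
plate top [-55.86413012  -4.29137457]
[[-0.002, 0.007, 0.564], [0, 0, 0.002]]
[[-0.002, 0.007, 0.612], [0, 0, 0.002]]
[[-0.002, 0.051, 0.612], [0, 0, 0.002]]
```

{"api": "play_rows", "payload": {"increments": [[[0,0.007,0.15],[0,0,0],-1],[[0,0.007,0.32],[0,0,0],-1],[[0,0.007,0.46],[0,0,0],-1],[[0,0.007,0.58],[0,0,0],-1],[[0,0.007,0.61],[0,0,0],-1]]}}

```text
time_s: 2.3
tool_pos: [0.4689, -0.0183, 0.0455]
eef_rot: [179.9, -0.4, 180.0]
contact_force: [-0.7, 0.1, 0.4]
opening: 0.008
```

```bash
python3 - <<'E'
from bench import *
from h import *
import pickle
s=sense();print(s["tool_pos"],s["eef_rot"],s["contact_force"])
for n,(a,b,e,f) in {"top":(145,285,280,440),"scene":(130,260,220,390)}.items():
    c=camera(n);cv2.imwrite(f"pics/{n}2.png",cv2.resize(c["color"][a:b,e:f,::-1],None,fx=4.2,fy=4.2,interpolation=cv2.INTER_CUBIC))
E
```

```text
[ 0.46893166 -0.01827106  0.04549512] [179.87197898  -0.37459859 179.95841679] [-0.67357338  0.10114549  0.43794385]
```

View pics/top2.png

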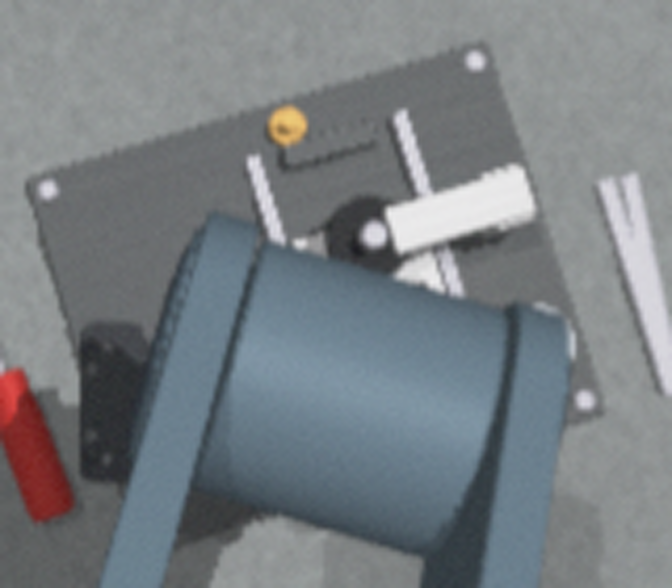

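View pics/scene2.png

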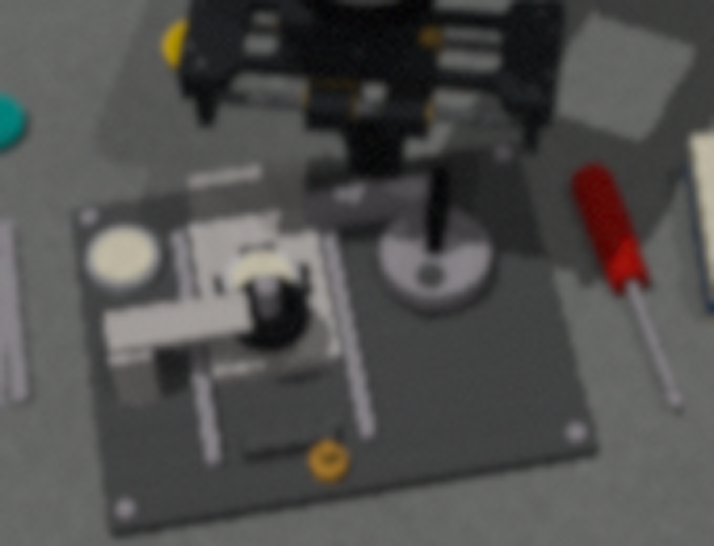

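```bash
python3 - <<'E'
from bench import *
from mv import *
s=sense();print(s["tool_pos"],s["eef_rot"],s["contact_force"])
p=s["tool_pos"]
rows((*p,180),[finpose(180,g) for g in(.03,.026,.0225,.0215)])
E
```

```text
[ 0.47113103 -0.01919488  0.0479629 ] [ 1.79944099e+02 -1.59763944e-01  1.79983925e+02] [-1.04861561  0.55039859  0.97739021]
[[-0.008, 0.018, -0.0], [0, 0, 0.0]]
[[-0.008, 0.034, -0.0], [0, 0, 0.0]]
[[-0.008, 0.048, -0.0], [0, 0, 0.0]]
[[-0.008, 0.052, -0.0], [0, 0, 0.0]]
```

{"api": "play_rows", "payload": {"increments": [[[-0.008,0.016,0],[0,0,0],-1],[[-0.008,0.03,0],[0,0,0],-1],[[-0.008,0.04,0],[0,0,0],-1],[[-0.008,0.046,0],[0,0,0],-1],[[-0.008,0.05,0],[0,0,0],-1]]}}

```text
time_s: 2.9
tool_pos: [0.4747, -0.0077, 0.0492]
eef_rot: [-180.0, 0.0, 180.0]
contact_force: [-0.1, -0.1, -1.0]
opening: 0.002
```

```bash
python3 - <<'E'
from mv import *
rows((.4745,-.0075,.0485,180),[finpose(p,.0215) for p in(174,168,161,154,147)])
print(finpose(147,.0215))
E
```

```text
[[0.014, 0.019, 0.002], [0, 0, 0.05]]
[[0.02, 0.034, 0.002], [0, 0, 0.1]]
[[0.026, 0.052, 0.002], [0, 0, 0.158]]
[[0.03, 0.07, 0.002], [0, 0, 0.217]]
[[0.032, 0.089, 0.002], [0, 0, 0.275]]
(np.float64(0.46661900697844116), np.float64(0.014759079241163028), 0.048, 147)
```

{"api": "play_rows", "payload": {"increments": [[[0.014,0.019,0],[0,0,0.05],-1],[[0.02,0.034,0],[0,0,0.1],-1],[[0.026,0.052,0],[0,0,0.158],-1],[[0.03,0.07,0],[0,0,0.217],-1],[[0.032,0.089,0],[0,0,0.275],-1]]}}

```text
time_s: 3.4
tool_pos: [0.4663, 0.0145, 0.0488]
eef_rot: [-180.0, 0.0, 146.7]
contact_force: [-0.5, -0.4, 0.0]
opening: 0.005
```

```bash
python3 - <<'E'
from bench import *
from h import *
from mv import *
for n,(a,b,e,f) in {"scene":(130,260,220,390)}.items():
    c=camera(n);cv2.imwrite(f"pics/{n}3.png",cv2.resize(c["color"][a:b,e:f,::-1],None,fx=4.2,fy=4.2,interpolation=cv2.INTER_CUBIC))
s=sense();print(s["tool_pos"],s["eef_rot"],s["contact_force"])
st=(*s["tool_pos"],s["eef_rot"][2])
rows((*finpose(147,.0215)[:3],147),[finpose(p,.0215) for p in(140,133,126,119,112)])
E
```

```text
[0.46620561 0.01509272 0.04878324] [ 1.79985359e+02 -1.60347274e-02  1.46346488e+02] [-0.4349474   0.65644898  0.07424075]
[[0.01, 0.016, 0.0], [0, 0, 0.058]]
[[0.017, 0.034, 0.0], [0, 0, 0.117]]
[[0.022, 0.052, 0.0], [0, 0, 0.175]]
[[0.025, 0.07, 0.0], [0, 0, 0.233]]
[[0.026, 0.089, 0.0], [0, 0, 0.292]]
```

View pics/scene3.png

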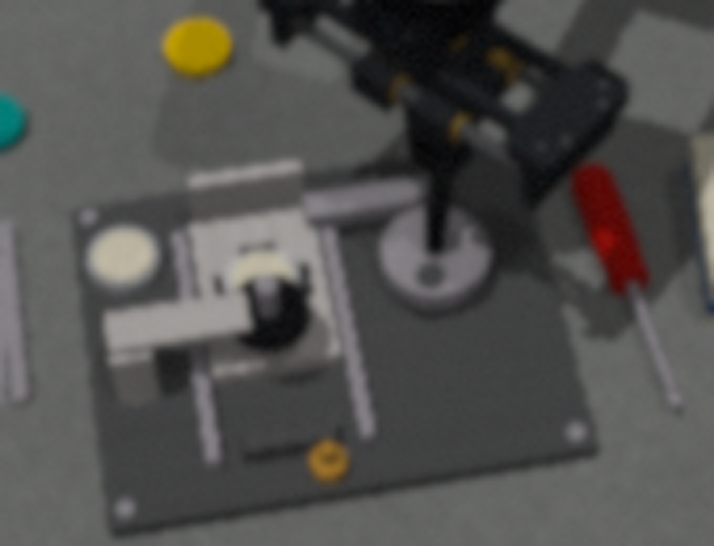

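```bash
python3 - <<'E'
from bench import *
from h import *
from mv import *
c=camera("scene");s=sense();p=s["tool_pos"];print(p)
im=c["color"][130:230,260:380,::-1]
u=4.2*(proj(c,[p,p+[0,0,.03],(*PIV,.036),(*(PIV+[-.045,0]),.078),(*(PIV+[-.013,0]),.078)])-[220,130]);print(u)
cv2.imwrite("pics/s4.png",cv2.resize(im,None,fx=6,fy=6,interpolation=cv2.INTER_CUBIC))
c=camera("wrist");cv2.imwrite("pics/w4.png",c["color"][:,:,::-1])
E
```

```text
[0.46627832 0.01474411 0.04877836]
[[439.60796684 199.87872875]
 [439.62237478 166.9302159 ]
 [433.39184251 271.32894362]
 [441.92589698 158.88152468]
 [435.77258529 206.6963868 ]]
```

View pics/s4.png

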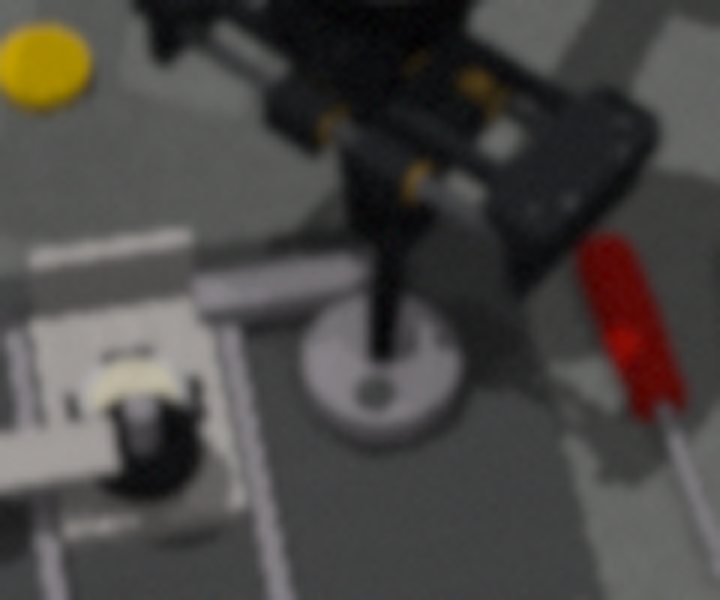

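View pics/w4.png

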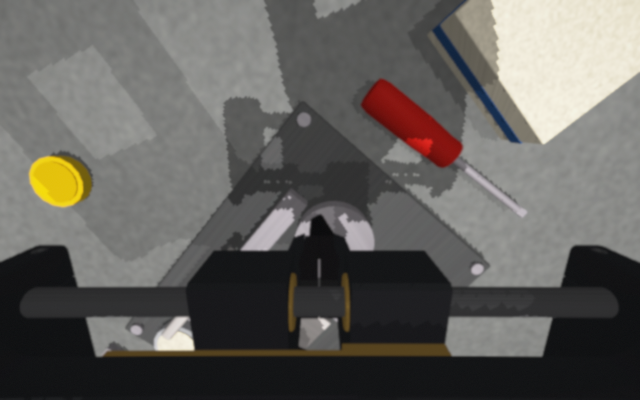

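The cam hasn't turned, even though the reported TCP lies inside the fin's footprint. In the wrist images the finger ends look shorter than the stated TCP, so the tip may be passing above the fin. I'll check that against the pictures I already have.

```bash
python3 - <<'E'
from bench import *
from h import *
import pickle
s,d=pickle.load(open("v0.pkl","rb"))
c=d["scene"]
p=np.array([.4705,-.019,.0475])
for h in (0,.01,.02,.03,.04): print(h,(4.2*(proj(c,[p+[0,-.017,h],p+[0,.017,h]])-[220,130])).round(0).tolist())
# scene0 with open gripper: fingertips
p=s["tool_pos"];r=R.from_euler("xyz",s["eef_rot"],degrees=True)
for h in (0,.02,.04): print("open",h,proj(c,[p+r.apply([0,e,-h]) for e in(-.053,.053)]).round(1).tolist())
cv2.imwrite("pics/s0z.png",cv2.resize(c["color"][0:70,520:640,::-1],None,fx=6,fy=6,interpolation=cv2.INTER_CUBIC))
cv2.imwrite("pics/s2z.png",cv2.resize(cv2.imread("pics/scene2.png")[60:260,280:500],None,fx=3,fy=3))
E
```

```text
0 [[347.0, 200.0], [408.0, 205.0]]
0.01 [[346.0, 189.0], [408.0, 194.0]]
0.02 [[346.0, 178.0], [408.0, 183.0]]
0.03 [[345.0, 167.0], [408.0, 172.0]]
0.04 [[344.0, 156.0], [408.0, 161.0]]
open 0 [[537.0, 58.3], [581.1, 72.5]]
open 0.02 [[539.8, 51.7], [584.6, 66.0]]
open 0.04 [[542.7, 45.0], [588.1, 59.3]]
```

View pics/s0z.png

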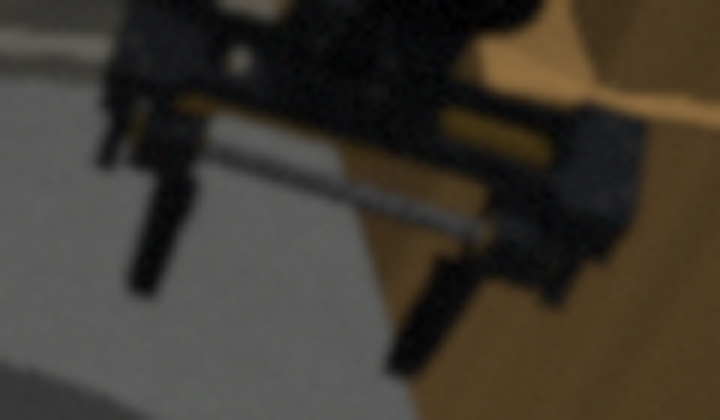

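View pics/s2z.png

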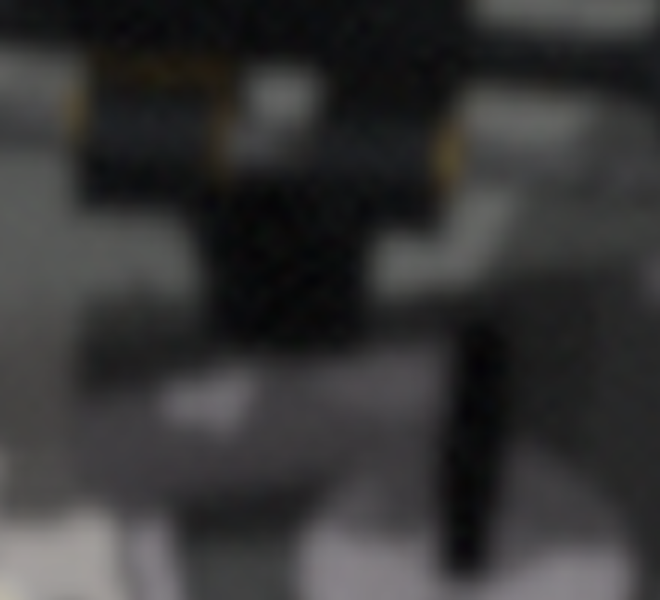

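Both views agree that the physical finger ends are about 30 mm above the reported TCP. In the open picture the tips are at (544,49) and (587,62.5), against predictions of (537,58) and (581,72.5) for the TCP. So the fingers passed just over the fin and the cam is unmoved. I'll lift, go back beside the fin, and work about 20 mm lower, keeping the gripper body above 0.09.

```bash
python3 - <<'E'
from mv import *
rows((.4663,.0148,.0485,146.6),[(.4663,.0148,.0635,146.6),finpose(180,.042,z=.0635)])
rows(finpose(180,.042,z=.0635),[finpose(180,.042,z=.028)])
E
```

```text
[[0.0, 0.0, -0.06], [0, 0, 0.0]]
[[-0.114, -0.123, -0.06], [0, 0, -0.278]]
[[0.0, -0.0, 0.142], [0, 0, 0.0]]
```

{"api": "play_rows", "payload": {"increments": [[[0,0,-0.06],[0,0,0],-1],[[-0.03,-0.03,-0.06],[0,0,-0.07],-1],[[-0.06,-0.06,-0.06],[0,0,-0.14],-1],[[-0.09,-0.09,-0.06],[0,0,-0.21],-1],[[-0.114,-0.123,-0.06],[0,0,-0.278],-1]]}}

```text
time_s: 4.05
tool_pos: [0.4739, -0.0277, 0.0639]
eef_rot: [-180.0, 0.0, -179.1]
contact_force: [0.0, -0.1, 0.4]
opening: 0.005
```

{"api": "play_rows", "payload": {"increments": [[[0,0,0.03],[0,0,0],-1],[[0,0,0.07],[0,0,0],-1],[[0,0,0.11],[0,0,0],-1],[[0,0,0.142],[0,0,0],-1],[[0,0,0.142],[0,0,0],-1]]}}

```text
time_s: 4.55
tool_pos: [0.4721, -0.0261, 0.0264]
eef_rot: [179.9, -0.2, -179.7]
contact_force: [0.3, -0.2, -0.2]
opening: 0.004
```

```bash
python3 - <<'E'
from bench import *
from h import *
from mv import *
for n,(a,b,e,f) in {"scene":(130,230,260,380)}.items():
    c=camera(n);cv2.imwrite(f"pics/{n}5.png",cv2.resize(c["color"][a:b,e:f,::-1],None,fx=6,fy=6,interpolation=cv2.INTER_CUBIC))
s=sense();print(s["time_s"],s["tool_pos"],s["eef_rot"],s["contact_force"])
for h in (0,.02,.03,.04):print(6*(proj(c,[s["tool_pos"]+[0,e,h] for e in(-.017,.017)])-[260,130]))
rows((*s["tool_pos"],180),[finpose(180,g,z=.028) for g in(.036,.03,.026,.024,.022)])
E
```

```text
4.6 [ 0.47268559 -0.02636786  0.0272019 ] [ 1.79960102e+02 -1.19253961e-01 -1.79668548e+02] [ 0.32016477 -0.06041183  0.31041159]
[[238.16527582 319.00882742]
 [324.73262276 326.30896778]]
[[236.04078648 288.80536005]
 [323.84105695 296.15603323]]
[[234.95669464 273.37912167]
 [323.38612075 280.75482609]]
[[233.85765622 257.73057589]
 [322.92492268 265.13113243]]
[[-0.002, 0.023, -0.003], [0, 0, 0.0]]
[[-0.002, 0.047, -0.003], [0, 0, 0.0]]
[[-0.002, 0.063, -0.003], [0, 0, 0.0]]
[[-0.002, 0.071, -0.003], [0, 0, 0.0]]
[[-0.002, 0.079, -0.003], [0, 0, 0.0]]
```

View pics/scene5.png

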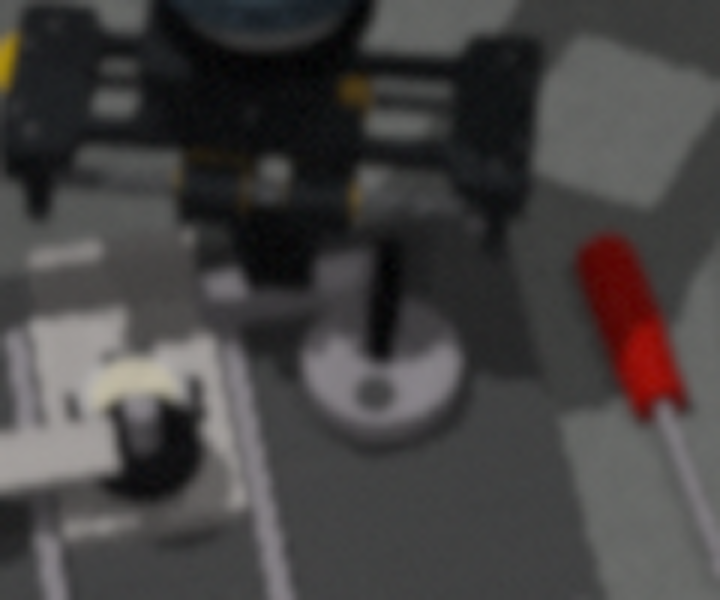

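{"api": "play_rows", "payload": {"increments": [[[0,0.025,0],[0,0,0],-1],[[0,0.047,0],[0,0,0],-1],[[0,0.063,0],[0,0,0],-1],[[0,0.075,0],[0,0,0],-1],[[0,0.083,0],[0,0,0],-1]]}}

```text
time_s: 5.1
tool_pos: [0.4736, -0.0058, 0.0284]
eef_rot: [-180.0, 0.0, -179.6]
contact_force: [-0.1, 0.1, 0.1]
opening: 0.008
```

```bash
python3 - <<'E'
from bench import *
from mv import *
s=sense();print(s["time_s"],s["tool_pos"],s["eef_rot"],s["contact_force"])
rows(finpose(180,.021,z=.0275),[finpose(p,.020,z=.0275) for p in(176,170,163,156,149)])
E
```

```text
5.1 [ 0.47359819 -0.00576761  0.02843621] [-1.79993319e+02  2.65323790e-02 -1.79639942e+02] [-0.14552547  0.10825048  0.07416139]
[[0.005, 0.013, 0.0], [0, 0, 0.033]]
[[0.012, 0.027, 0.0], [0, 0, 0.083]]
[[0.018, 0.045, 0.0], [0, 0, 0.142]]
[[0.021, 0.063, 0.0], [0, 0, 0.2]]
[[0.023, 0.081, 0.0], [0, 0, 0.258]]
```

{"api": "play_rows", "payload": {"increments": [[[0.005,0.013,0],[0,0,0.033],-1],[[0.012,0.027,0],[0,0,0.083],-1],[[0.018,0.045,0],[0,0,0.142],-1],[[0.021,0.063,0],[0,0,0.2],-1],[[0.023,0.081,0],[0,0,0.258],-1]]}}

```text
time_s: 5.6
tool_pos: [0.468, 0.0133, 0.0285]
eef_rot: [-179.9, 0.1, 149.1]
contact_force: [-0.0, -4.3, -0.4]
opening: 0.006
```

```bash
python3 - <<'E'
from bench import *
from h import *
from mv import *
for n,(a,b,e,f) in {"scene":(130,230,260,380)}.items():
    c=camera(n);cv2.imwrite(f"pics/{n}6.png",cv2.resize(c["color"][a:b,e:f,::-1],None,fx=6,fy=6,interpolation=cv2.INTER_CUBIC))
s=sense();print(s["time_s"],s["tool_pos"],s["eef_rot"],s["contact_force"],finpose(149,.02,z=.0275))
rows(finpose(149,.020,z=.0275),[finpose(p,.020,z=.0275) for p in(142,135,128,121,114)])
E
```

```text
5.65 [0.46783684 0.01399203 0.02842982] [-1.79978079e+02  6.53229848e-02  1.48754732e+02] [ 0.05691925 -2.09255544 -0.85622523] (np.float64(0.4674360892848492), np.float64(0.01469991971458827), 0.0275, 149)
[[0.009, 0.016, 0.0], [0, 0, 0.058]]
[[0.016, 0.033, 0.0], [0, 0, 0.117]]
[[0.02, 0.051, 0.0], [0, 0, 0.175]]
[[0.023, 0.069, 0.0], [0, 0, 0.233]]
[[0.023, 0.088, 0.0], [0, 0, 0.292]]
```

View pics/scene6.png

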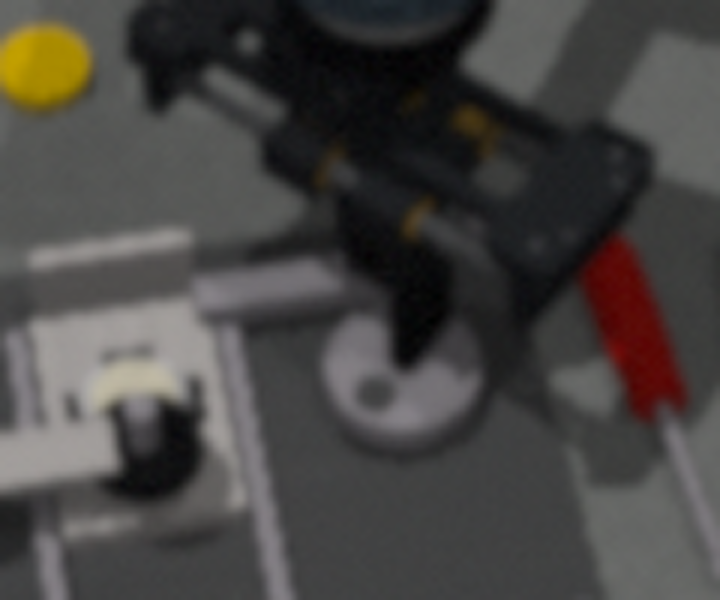

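The cam is now turning: the disc centre has moved to (402,375) and the contact force is about 4 N. I'll continue the arc.

{"api": "play_rows", "payload": {"increments": [[[0.009,0.016,0],[0,0,0.058],-1],[[0.016,0.033,0],[0,0,0.117],-1],[[0.02,0.051,0],[0,0,0.175],-1],[[0.023,0.069,0],[0,0,0.233],-1],[[0.023,0.088,0],[0,0,0.292],-1]]}}

```text
time_s: 6.15
tool_pos: [0.4737, 0.0355, 0.0283]
eef_rot: [-179.9, 0.0, 114.2]
contact_force: [-1.7, -3.4, 0.7]
opening: 0.007
```

```bash
python3 - <<'E'
from bench import *
from mv import *
s=sense();print(s["time_s"],s["tool_pos"],s["eef_rot"],s["contact_force"],finpose(114,.02,z=.0275))
E
```

```text
6.15 [0.47366074 0.03546947 0.02833296] [-1.79948738e+02  3.64030941e-02  1.14198808e+02] [-1.66900714 -3.42671309  0.6646557 ] (np.float64(0.4738797226742402), np.float64(0.036460769114555994), 0.0275, 114)
```

{"api": "play_rows", "payload": {"increments": [[[0.009,0.016,0],[0,0,0.058],-1],[[0.016,0.033,0],[0,0,0.117],-1],[[0.02,0.051,0],[0,0,0.175],-1],[[0.023,0.069,0],[0,0,0.233],-1],[[0.023,0.088,0],[0,0,0.292],-1]]}}

```text
time_s: 6.65
tool_pos: [0.4907, 0.0505, 0.0281]
eef_rot: [-179.9, 0.0, 79.2]
contact_force: [-3.1, 0.2, 3.3]
opening: 0.008
```

{"api": "play_rows", "payload": {"increments": [[[0.009,0.016,0],[0,0,0.058],-1],[[0.016,0.033,0],[0,0,0.117],-1],[[0.02,0.051,0],[0,0,0.175],-1],[[0.023,0.069,0],[0,0,0.233],-1],[[0.023,0.088,0],[0,0,0.292],-1]]}}

```text
time_s: 7.15
tool_pos: [0.5138, 0.0529, 0.0282]
eef_rot: [-179.9, -0.0, 44.1]
contact_force: [-0.4, 3.9, 1.6]
opening: 0.006
```

```bash
python3 - <<'E'
from bench import *
from h import *
from mv import *
for n,(a,b,e,f) in {"scene":(130,230,260,380)}.items():
    c=camera(n);cv2.imwrite(f"pics/{n}7.png",cv2.resize(c["color"][a:b,e:f,::-1],None,fx=6,fy=6,interpolation=cv2.INTER_CUBIC))
s=sense();print(s["time_s"],s["tool_pos"],s["eef_rot"],s["contact_force"],finpose(44,.02,z=.0275))
rows(finpose(44,.020,z=.0275),[finpose(p,.020,z=.0275) for p in(38,32,26,22,19)])
E
```

```text
7.2 [0.51465768 0.05251676 0.02829768] [-1.79950333e+02 -4.96749819e-02  4.37640233e+01] [-0.90333828  1.93035116 -0.24274446] (np.float64(0.5142919106071748), np.float64(0.0519779111929697), 0.0275, 44)
[[0.008, 0.014, 0.0], [0, 0, 0.05]]
[[0.014, 0.028, 0.0], [0, 0, 0.1]]
[[0.018, 0.043, 0.0], [0, 0, 0.15]]
[[0.021, 0.054, 0.0], [0, 0, 0.183]]
[[0.022, 0.062, 0.0], [0, 0, 0.208]]
```

View pics/scene7.png

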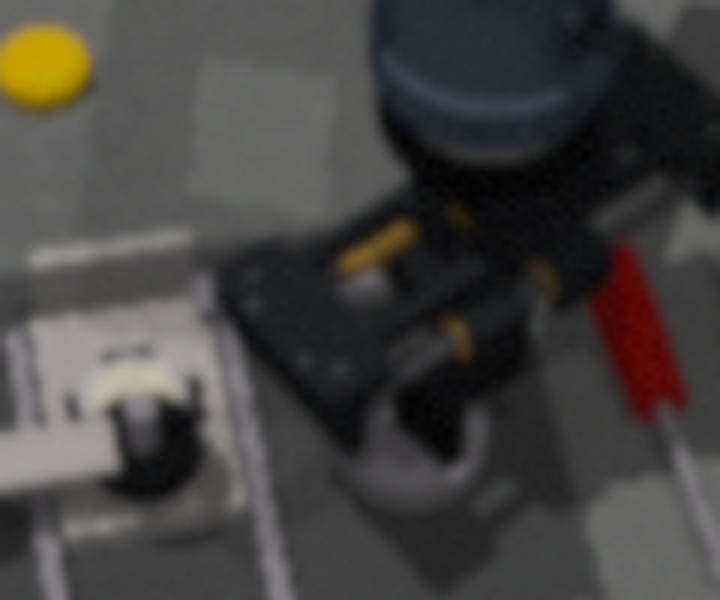

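{"api": "play_rows", "payload": {"increments": [[[0.008,0.014,0],[0,0,0.05],-1],[[0.014,0.028,0],[0,0,0.1],-1],[[0.018,0.043,0],[0,0,0.15],-1],[[0.021,0.054,0],[0,0,0.183],-1],[[0.022,0.062,0],[0,0,0.208],-1]]}}

```text
time_s: 7.7
tool_pos: [0.5291, 0.0452, 0.0282]
eef_rot: [-180.0, -0.0, 19.4]
contact_force: [0.9, 3.7, 0.5]
opening: 0.002
```

```bash
python3 - <<'E'
from bench import *
from h import *
from mv import *
for n,(a,b,e,f) in {"scene":(130,230,260,380),"top":(185,285,280,400)}.items():
    c=camera(n);cv2.imwrite(f"pics/{n}8.png",cv2.resize(c["color"][a:b,e:f,::-1],None,fx=6,fy=6,interpolation=cv2.INTER_CUBIC))
s=sense();print(s["time_s"],s["tool_pos"],s["eef_rot"],s["contact_force"],finpose(19,.02,z=.0275))
E
```

```text
7.8 [0.5291164  0.04477834 0.02823618] [-1.79980573e+02 -2.51313123e-02  1.94776352e+01] [1.04684199 2.23086432 0.89673304] (np.float64(0.5289114357355529), np.float64(0.04469059978612412), 0.0275, 19)
```

View pics/scene8.png

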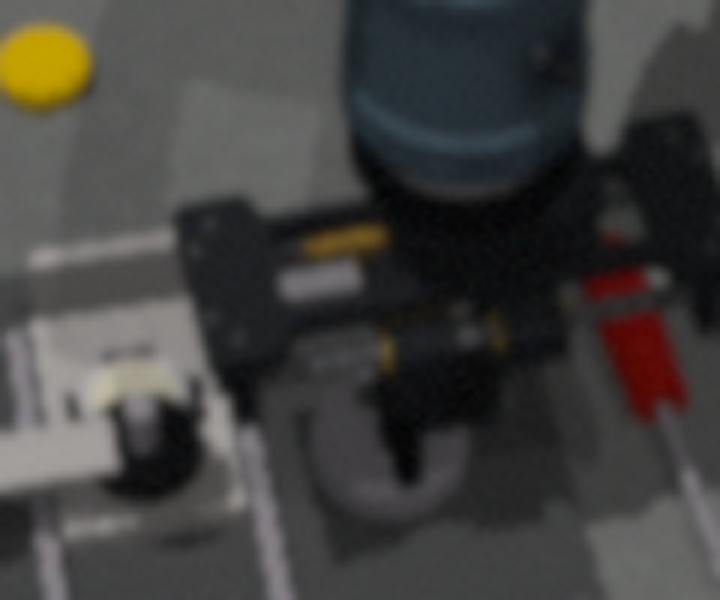

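View pics/top8.png

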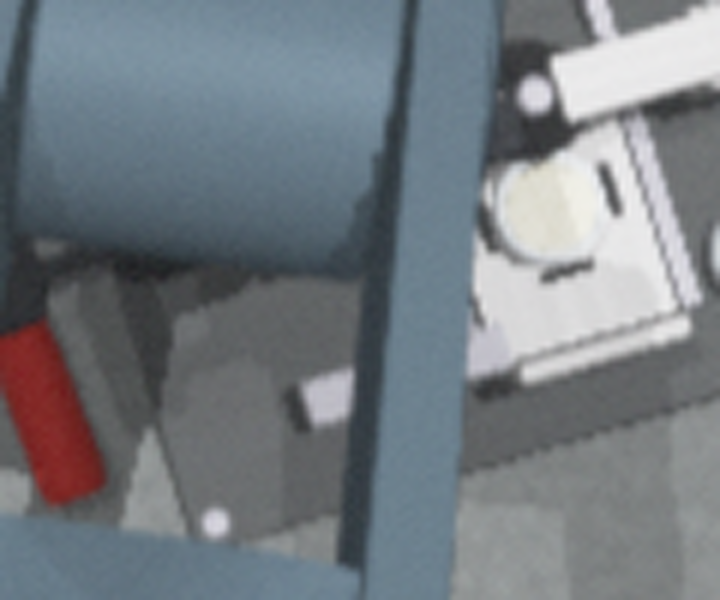

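```bash
python3 - <<'E'
from mv import *
rows(finpose(19,.020,z=.0275),[finpose(17.5,.0197,z=.0275),finpose(16,.0195,z=.0275),finpose(15,.0192,z=.0275)])
rows(finpose(15,.0192,z=.0275),[finpose(15,.032,z=.0275),finpose(15,.05,z=.0275),finpose(15,.05,z=.2)])
E
```

```text
[[0.002, 0.005, 0.0], [0, 0, 0.013]]
[[0.004, 0.009, 0.0], [0, 0, 0.025]]
[[0.005, 0.012, 0.0], [0, 0, 0.033]]
[[0.0, -0.051, -0.0], [0, 0, 0.0]]
[[0.0, -0.123, -0.0], [0, 0, 0.0]]
[[0.0, -0.123, -0.69], [0, 0, 0.0]]
```

{"api": "play_rows", "payload": {"increments": [[[0.002,0.005,0],[0,0,0.013],-1],[[0.004,0.009,0],[0,0,0.025],-1],[[0.005,0.012,0],[0,0,0.033],-1],[[0.005,0.012,0],[0,0,0.033],-1],[[0.005,-0.02,0],[0,0,0.033],-1]]}}

```text
time_s: 8.3
tool_pos: [0.5286, 0.0488, 0.0283]
eef_rot: [179.9, 0.0, 15.3]
contact_force: [0.1, 0.5, 0.4]
opening: 0.004
```

{"api": "play_rows", "payload": {"increments": [[[0,-0.05,0],[0,0,0],-1],[[0,-0.1,0],[0,0,0],-1],[[0,-0.1,-0.15],[0,0,0],-1],[[0,-0.1,-0.35],[0,0,0],-1],[[0,-0.1,-0.5],[0,0,0],-1]]}}

```text
time_s: 8.8
tool_pos: [0.5217, 0.0749, 0.1555]
eef_rot: [180.0, -0.0, 15.4]
contact_force: [0.8, 0.1, -0.1]
opening: 0.006
```

```bash
python3 - <<'E'
from bench import *
from h import *
from mv import *
for n,(a,b,e,f) in {"scene":(130,230,260,380)}.items():
    c=camera(n);cv2.imwrite(f"pics/{n}9.png",cv2.resize(c["color"][a:b,e:f,::-1],None,fx=6,fy=6,interpolation=cv2.INTER_CUBIC))
s=sense();print(s["time_s"],s["tool_pos"],s["eef_rot"],s["contact_force"])
p=s["tool_pos"]
rows((*p,s["eef_rot"][2]),[(*l2w(-.10,0),p[2],16.86)])
E
```

```text
8.85 [0.52564916 0.07465373 0.16205102] [179.77913026  -0.5802422   15.42530468] [3.96238211 0.59288768 4.32054457]
[[-0.601, 0.578, 0.0], [0, 0, np.float64(-0.012)]]
```

View pics/scene9.png

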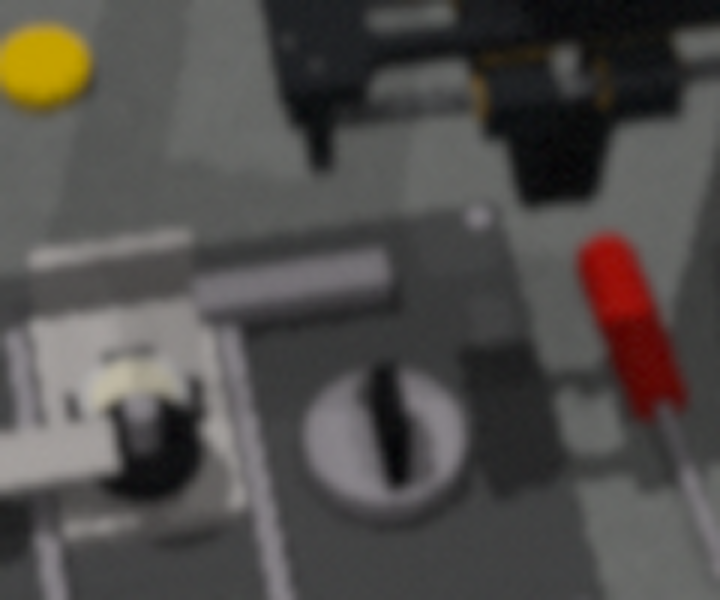

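```bash
python3 - <<'E'
from h import *
from mv import *
import pickle
s,d=pickle.load(open("v0.pkl","rb"));c=d["scene"]
f=lambda u,v:(u/6+260-.4,v/6+130-.4)
l=lambda P:(1e3*RL.T@(P[:2]-L0)).round(1)
a,b=onz(c,[f(376,392),f(386,437)],.036);print(l(a),l(b),np.degrees(np.arctan2(*(l(b)-l(a))[::-1])))
a,b=onz(c,[f(383,370),f(397,440)],.078);print(l(a),l(b),np.degrees(np.arctan2(*(l(b)-l(a))[::-1])))
E
```

```text
[17.5 87.8] [38.3 87.6] -0.5509039792185808
[36.5 86.9] [67.5 86.1] -1.4782726566888917
```

{"api": "play_rows", "payload": {"increments": [[[-0.12,0.115,0],[0,0,0],-1],[[-0.24,0.23,0],[0,0,0],-1],[[-0.36,0.345,0],[0,0,0],-1],[[-0.48,0.46,0],[0,0,0],-1],[[-0.6,0.578,0],[0,0,-0.012],-1]]}}

```text
time_s: 9.35
tool_pos: [0.4143, -0.1054, 0.153]
eef_rot: [180.0, 0.0, 16.9]
contact_force: [1.4, -0.1, -0.1]
opening: 0.005
```

```bash
python3 - <<'E'
from bench import *
from h import *
from mv import *
s=sense()
for n,(a,b,e,f) in {"wrist":(0,400,0,640),"top":(145,285,280,440)}.items():
    c=camera(n);k=1 if n=="wrist" else 4.2;cv2.imwrite(f"pics/{n}10.png",cv2.resize(c["color"][a:b,e:f,::-1],None,fx=k,fy=k,interpolation=cv2.INTER_CUBIC))
s=sense();print(s["time_s"],s["tool_pos"],s["eef_rot"],s["contact_force"],l2w(-.1,0))
E
```

```text
9.45 [ 0.41349365 -0.10786838  0.15298608] [1.79942591e+02 6.48839010e-02 1.65653998e+01] [-0.10342144  0.3256493   0.44968481] [ 0.41929837 -0.10470341]
```

View pics/wrist10.png

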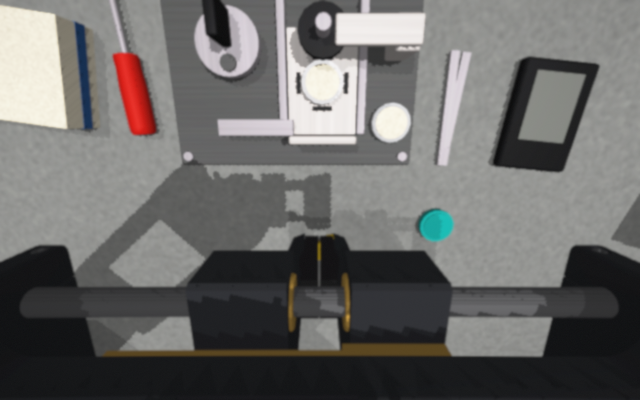

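View pics/top10.png

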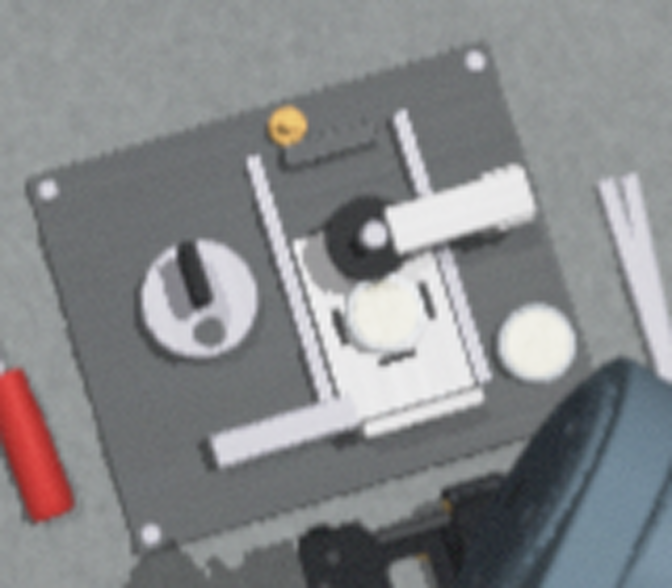

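The fin lies parallel to the rails and points forward: in the top view it runs (200,300)→(188,245), and ray casting puts it within about 1.5° of straight forward. The slide and dish haven't moved. Next I descend behind the push plate.

```bash
python3 - <<'E'
from bench import *
from mv import *
s=sense();p=s["tool_pos"];print(p,s["time_s"],1e3*RL.T@(p[:2]-L0))
rows((*p,16.7),[(*l2w(-.1,0),.012,16.86)])
E
```

```text
[ 0.41349365 -0.10786838  0.15298608] 9.45 [-106.47315867   -1.34535831]
[[0.026, -0.005, 0.564], [0, 0, -0.001]]
```

{"api": "play_rows", "payload": {"increments": [[[0.01,-0.005,0.14],[0,0,0],-1],[[0.01,-0.005,0.3],[0,0,0],-1],[[0.01,-0.005,0.44],[0,0,0],-1],[[0.01,-0.005,0.53],[0,0,0],-1],[[0.01,-0.005,0.56],[0,0,0],-1]]}}

```text
time_s: 9.95
tool_pos: [0.4156, -0.1011, 0.0107]
eef_rot: [-179.8, 0.2, 16.8]
contact_force: [-0.8, 0.4, -0.0]
opening: 0.004
```

```bash
python3 - <<'E'
from bench import *
from h import *
from mv import *
c=camera("scene");cv2.imwrite("pics/s11.png",cv2.resize(c["color"][130:230,230:350,::-1],None,fx=6,fy=6,interpolation=cv2.INTER_CUBIC))
s=sense();p=s["tool_pos"];print(p,s["eef_rot"],s["time_s"],s["contact_force"],1e3*RL.T@(p[:2]-L0))
E
```

```text
[ 0.41588867 -0.10142973  0.01101363] [-1.79814137e+02  1.71004749e-01  1.68334605e+01] 10.0 [-0.23436715  0.52729947 -0.29402508] [-102.31365648    4.12190093]
```

View pics/s11.png

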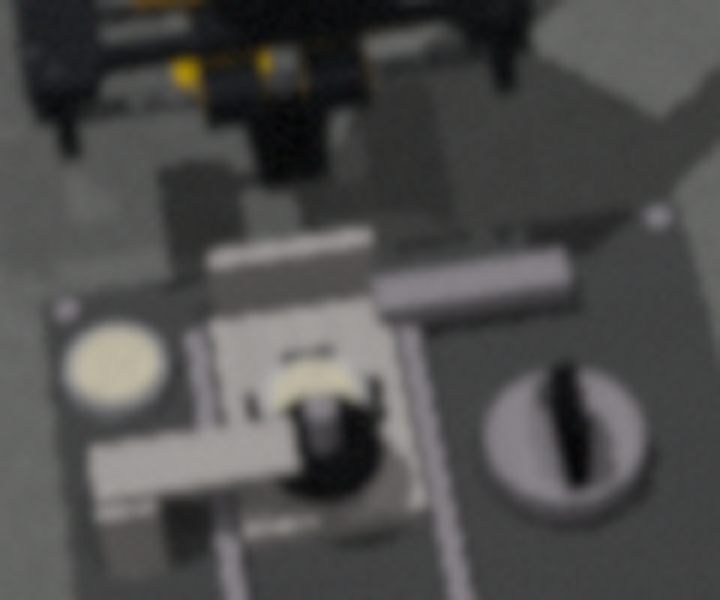

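{"api": "play_rows", "payload": {"increments": [[[0.03,0.012,0],[0,0,0],-1],[[0.06,0.012,0],[0,0,0],-1],[[0.09,0.012,0],[0,0,0],-1],[[0.11,0.012,0],[0,0,0],-1],[[0.13,0.012,0],[0,0,0],-1]]}}

```text
time_s: 10.5
tool_pos: [0.4504, -0.0968, 0.0138]
eef_rot: [180.0, -0.0, 16.8]
contact_force: [-0.9, 0.5, 0.1]
opening: 0.003
```

{"api": "play_rows", "payload": {"increments": [[[0.01,0,0],[0,0,0],-1],[[0.02,0,0],[0,0,0],-1],[[0.03,0,0],[0,0,0],-1],[[0.04,0,0],[0,0,0],-1],[[0.05,0,0],[0,0,0],-1]]}}

```text
time_s: 11.0
tool_pos: [0.4614, -0.0932, 0.0132]
eef_rot: [-180.0, 0.0, 16.8]
contact_force: [-2.2, -0.5, 2.8]
opening: 0.004
```

```bash
python3 - <<'E'
from bench import *
from h import *
from mv import *
c=camera("scene");cv2.imwrite("pics/s12.png",cv2.resize(c["color"][130:230,230:350,::-1],None,fx=6,fy=6,interpolation=cv2.INTER_CUBIC))
s=sense();p=s["tool_pos"];print(p,s["eef_rot"],s["time_s"],s["contact_force"],1e3*RL.T@(p[:2]-L0))
E
```

```text
[ 0.46172605 -0.09312253  0.01321099] [-1.79992879e+02 -6.99546195e-03  1.67637871e+01] 11.05 [-1.16851202 -0.23532282  0.7058312 ] [-56.03717152  -1.22237882]
```

View pics/s12.png

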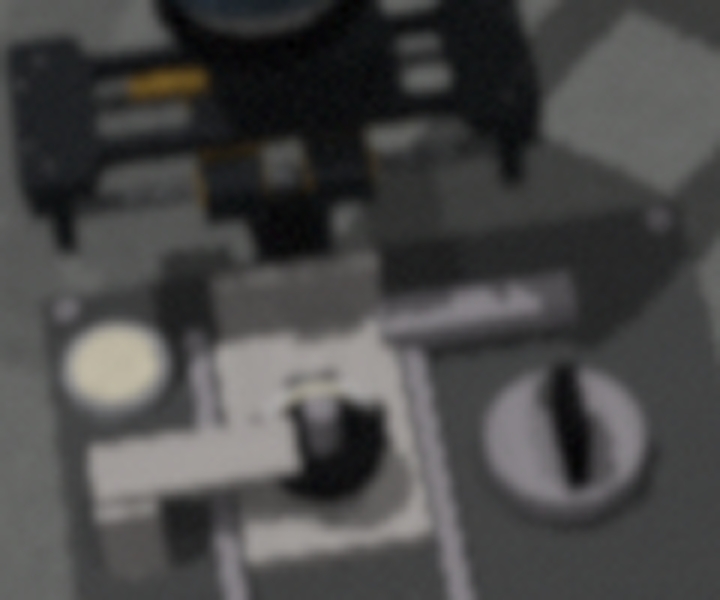

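{"api": "play_rows", "payload": {"increments": [[[0.015,0,0],[0,0,0],-1],[[0.03,0,0],[0,0,0],-1],[[0.045,0,0],[0,0,0],-1],[[0.06,0,0],[0,0,0],-1],[[0.075,0,0],[0,0,0],-1]]}}

```text
time_s: 11.55
tool_pos: [0.4795, -0.0876, 0.0131]
eef_rot: [-180.0, 0.0, 16.8]
contact_force: [-2.2, -1.1, 1.0]
opening: 0.005
```

{"api": "play_rows", "payload": {"increments": [[[0.006,0,0],[0,0,0],-1],[[0.012,0,0],[0,0,0],-1],[[0.018,0,0],[0,0,0],-1],[[0.024,0,0],[0,0,0],-1],[[0.03,0,0],[0,0,0],-1]]}}

```text
time_s: 12.05
tool_pos: [0.4865, -0.0855, 0.0131]
eef_rot: [-180.0, 0.0, 16.8]
contact_force: [-2.4, 0.3, -0.8]
opening: 0.006
```

```bash
python3 - <<'E'
from bench import *
from h import *
from mv import *
c=camera("scene");cv2.imwrite("pics/s13.png",cv2.resize(c["color"][130:230,230:350,::-1],None,fx=6,fy=6,interpolation=cv2.INTER_CUBIC))
s=sense();p=s["tool_pos"];print(p,s["eef_rot"],s["time_s"],s["contact_force"],1e3*RL.T@(p[:2]-L0))
E
```

```text
[ 0.48664418 -0.08549401  0.01312478] [-1.79986550e+02  1.51011400e-03  1.67727801e+01] 12.1 [-2.22171647  0.23299987 -1.85047849] [-29.97757784  -1.1488727 ]
```

View pics/s13.png

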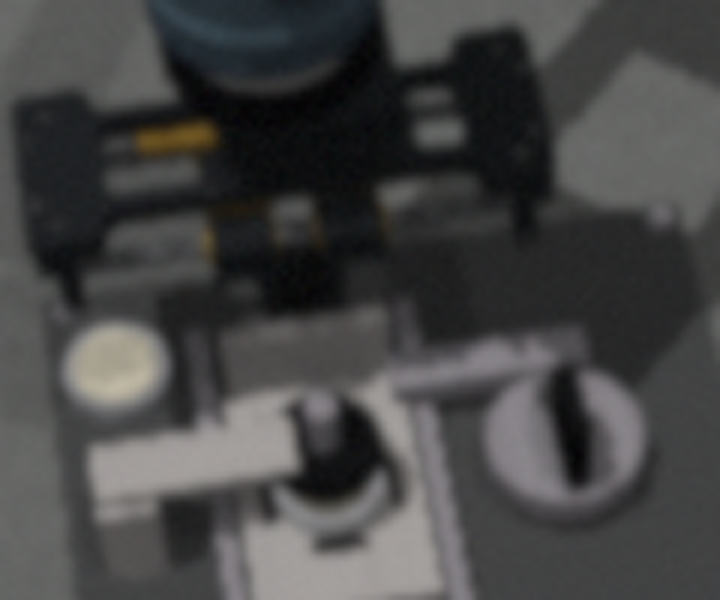

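{"api": "play_rows", "payload": {"increments": [[[0.004,0,0],[0,0,0],-1],[[0.008,0,0],[0,0,0],-1],[[0.012,0,0],[0,0,0],-1],[[0.014,0,0],[0,0,0],-1],[[0.016,0,0],[0,0,0],-1]]}}

```text
time_s: 12.6
tool_pos: [0.4868, -0.0853, 0.013]
eef_rot: [-179.9, 0.4, 16.8]
contact_force: [-18.8, -6.9, 13.8]
opening: 0.007
```

The force rose to about 20 N with no further travel, so the slide is at its stop. I'll back off straight and lift.

{"api": "play_rows", "payload": {"increments": [[[0,0,0],[0,0,0],-1],[[-0.04,0,0],[0,0,0],-1],[[-0.1,0,0],[0,0,0],-1],[[-0.18,0,0],[0,0,0],-1],[[-0.24,0,0],[0,0,0],-1]]}}

```text
time_s: 13.1
tool_pos: [0.4329, -0.1021, 0.0135]
eef_rot: [179.9, -0.1, 16.8]
contact_force: [-0.2, -0.3, 0.8]
opening: 0.008
```

{"api": "play_rows", "payload": {"increments": [[[0,0,-0.05],[0,0,0],-1],[[-0.05,0,-0.2],[0,0,0],-1],[[-0.1,0,-0.35],[0,0,0],-1],[[-0.15,0,-0.5],[0,0,0],-1],[[-0.15,0,-0.5],[0,0,0],-1]]}}

```text
time_s: 13.6
tool_pos: [0.4008, -0.115, 0.1447]
eef_rot: [179.5, -0.5, 16.8]
contact_force: [1.5, -1.3, -0.3]
opening: 0.005
```

```bash
python3 - <<'E'
from bench import *
from h import *
from mv import *
import pickle
D={}
for n,(a,b,e,f) in {"scene":(130,260,220,390),"top":(145,285,280,440),"wrist":(0,400,0,640)}.items():
    s=sense();c=camera(n);D[n]=(s,c);k=1 if n=="wrist" else 4.2;cv2.imwrite(f"pics/{n}14.png",cv2.resize(c["color"][a:b,e:f,::-1],None,fx=k,fy=k,interpolation=cv2.INTER_CUBIC))
pickle.dump(D,open("v14.pkl","wb"))
print(s["tool_pos"],s["time_s"],s["contact_force"])
E
```

```text
[ 0.39878605 -0.11332385  0.14016104] 13.7 [ 0.28100616 -0.32141933  0.0560661 ]
```

View pics/scene14.png

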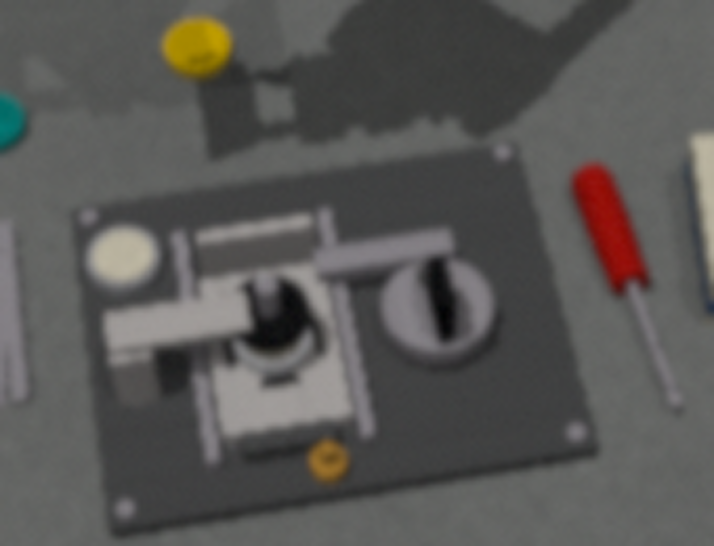

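View pics/top14.png

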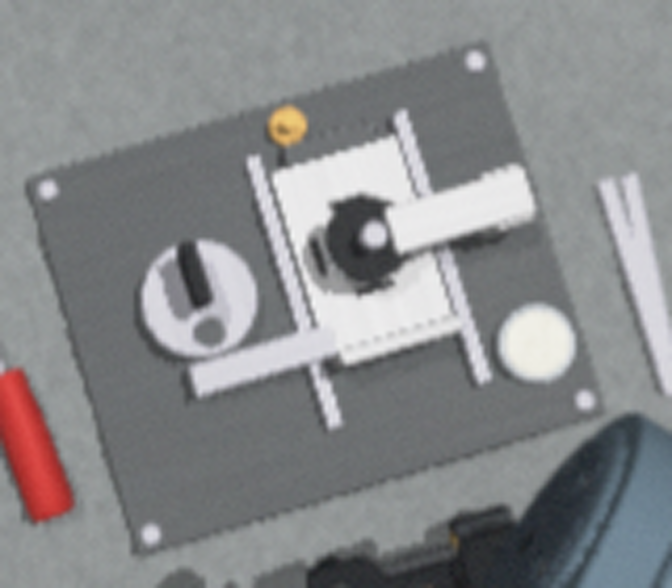

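View pics/wrist14.png

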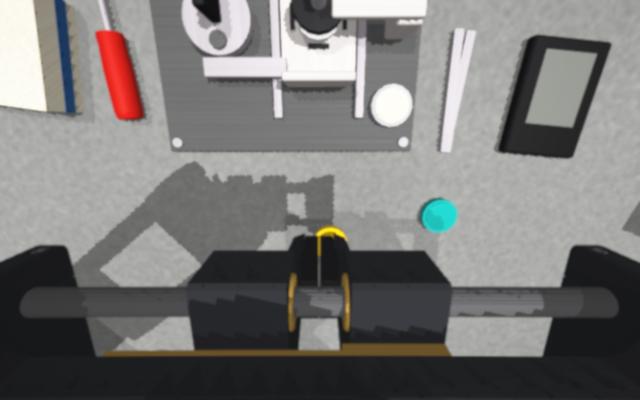

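The slide has moved forward and the dish is under the head. The fin still points forward, and the thumbscrew and spare dish are where they were. I'll measure the travel from the end corner of the follower arm in the top view.

```bash
python3 - <<'E'
from h import *
from mv import *
import pickle
D=pickle.load(open("v14.pkl","rb"));s0,d0=pickle.load(open("v0.pkl","rb"))
c1=D["top"][1]["color"];c0=d0["top"]["color"]
# registration: template match of arm end (before->after), top10 view has before w/ same arm lighting; use v0
g=lambda x:cv2.cvtColor(x,cv2.COLOR_RGB2GRAY)
f=lambda u,v:(u/4.2+280-.4,v/4.2+145-.4)
l=lambda P:(1e3*RL.T@(P[:2]-L0)).round(1)
c=d0["top"]
P=onz(c,[f(218,468),f(198,397)],.036);print("arm end rear-left corner before/after",l(P[0]),l(P[1]))
P=onz(c,[f(368,434),f(347,363),f(484,398),f(462,328)],.061);print("plate rear corners b/a",[l(p).tolist() for p in P])
a,b=onz(c,[f(208,331),f(199,298)],.036);print("pivot,disc",l(a),l(b),np.degrees(np.arctan2(*(l(b)-l(a))[::-1])))
a,b=onz(c,[f(202,300),f(188,245)],.078);print("fin",l(a),l(b),np.degrees(np.arctan2(*(l(b)-l(a))[::-1])))
E
```

```text
arm end rear-left corner before/after [-51.2 106. ] [-13.4 105.3]
plate rear corners b/a [[-55.8, 29.5], [-18.7, 29.0], [-55.6, -31.9], [-18.8, -32.0]]
pivot,disc [17.7 90.4] [35.5 89.8] -1.930587441167019
fin [32.1 90.4] [60.4 89.1] -2.630112663357613
```

```bash
python3 - <<'E'
from bench import *
print(sense()["contact_force"]); print(sign_off())
E
```

```text
[-0.14414719  0.08054888  0.00603348]
the job is handed in; nothing more can be done
None
```

The filter dish is set under the inlet. I turned the cam clockwise to its low point with the closed fingertips against the fin, then pushed the slide by its rear plate until it reached its stop. I backed off and handed the job in at about 13.7 s, with the robot touching nothing.

**Last checks:**
- **Cam:** the fin points within about 2–3° of straight forward.
- **Slide:** travel measured 37.8 mm at the follower arm's end and about 37 mm at the push plate, against the nominal 38 mm. At the end the force rose to about 24 N with no further motion, so I take it as fully home.
- **Other things:** the dish moved with the slide to under the head. In the final views the spare dish, thumbscrew, screwdriver and tweezers look to be where they started.

**What failed or disagreed:**
- **First sweep missed:** the pictures put the finger ends about 30 mm above the reported TCP, so the first sweep passed over the fin. It showed no contact force and the cam didn't move; I repeated it about 20 mm lower.
- **Wrist camera:** it placed the cam pivot about 5–6 mm away from where the top and scene cameras did. I used the top camera's value.

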